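# Take a sample's temperature in the heated bath

## Robot

A 7-joint arm with a two-finger parallel gripper is mounted at the origin on the work surface. World frame = base frame: x ahead of the robot, y to its left, z up, the work surface at z = 0. Lengths are in m, angles in degrees, forces in N, time in s.
With the tool pointing down it reaches from about 0.425 to 0.825 m from the base axis. Payload 3.6 kg.
Tool frame: the origin (TCP) lies midway between the tips of the shut fingers; the grasp point (between the pads) lies 19 mm behind it (env.grip_depth is the distance from the TCP to the grasp point, in m); z points along the fingers, y is the line along which they close (so a half turn about z gives the same grasp; the last joint's range is limited). The gripper opens to 93 mm and grips with 3 to 60 N. Pads are 15 mm wide; open, the fingers measure 128 mm over their backs; the gripper's body (75 mm by 188 mm) begins 65 mm behind the grasp point.
Start: joints at [-71.534, 35.231, -0.722, 81.555, 0.464, 63.22, -2.315], TCP at [0.222, 0.611, 0.219] pointing down, gripper open.
Joint ranges: [-178.69, 178.69], [-17.37, 117.87], [-77.05, 75.6], [15.02, 138.74], [-78.02, 258.01], [0.78, 113.62], [-162.83, 162.83]. Speed limits (degrees/s): [159.86, 159.86, 180, 180, 180, 180, 180].

## Interface

Orientations are given as a 3x3 rotation matrix whose columns are the frame's x, y, z axes.
In Python, from plant import env, optics, job_done, search_frame, tip_of gives the robot as it stands.
- The arm moves only by the shell command python3 -m inch 'ROWS'. ROWS is JSON, a list that holds one entry, the list of rows, each a list of 7 numbers: the shift along the tool's x, y, z in mm, then the turn, a rotation vector about the tool's x, y, z in degrees, then the opening, from 0 (shut) to 1 (fully open). In form: [[[tx, ty, tz, rx, ry, rz, claw], ...]]. A call has exactly 5 rows; each row shifts and turns the commanded pose from where the row before left it, along the tool's axes as they then stand; what a row does not reach is not made up. A row lasts 1/10 s, in which the tool goes at most 50 mm and 8.59 degrees, less where a joint would pass 70% of its speed; a pose out of reach is approached as far as the arm can. A call is refused whole if a number of a shift passes 50 or a number of a turn 8.59, either way. A call with a gripper value outside its range is refused whole. The fingers move at their own pace and stop on an object; the grip force is fixed at half the most. Time passes only in rows, so rows that do not move let the fingers close, or fill a call up. It gives the time, the measured TCP pose, the force, the opening and the grip force at its end, in the units of the state.
- env.get_state(): the state, without advancing time (a new reading comes with each control period).
- optics.read_camera(name): name is "scene" or "top" or "wrist"; returns a dict with "color" (420x560x3 uint8, blue, green, red), "vertical_fov" (degrees; the focal length in pixels is half the picture's height over the tangent of half this angle, whatever the lens; pixels are square), "cx", "cy" (the principal point, pixels), "R" (3x3) and "t" (3): a world point X has camera coordinates R X + t; the wrist camera has in their place "tool_from_camera" (4x4, takes a point from camera to tool coordinates, whose origin is the TCP and whose axes are the flange's). Camera axes: x right, y down, z forward; pixel columns grow to the right and rows downward; lengths in m; the calibration is good to about 2 mm. The wrist camera is an equidistant fisheye: a pixel r from the principal point sees the ray r / f radians off the axis. A picture is of the moment at which its call begins: read the wrist's pose just before it. There is no depth.
- job_done(): hands the job in; it is judged then, once.
Trained networks look in the newest picture that a camera, given by its name, has taken for a name from the list of things; names that differ only in an ending like _2 or _b are one class to them, and where a whole thing is asked for, a point or a joint stands for the part that bears it (a point fixed in the world has none). Each returns a list of dicts, best first, with "score" (0 to 1); they miss things now and then, are a little off and sometimes report something else, mostly with a low value. They report only what shows in the picture. A call takes as long as a camera call. They do not tell look-alikes from the thing itself.
- search_frame(camera, thing): "box" ([left, top, right, bottom] in pixels, round what is visible of it).
- tip_of(camera, thing): "centre" ([column, row] in pixels: a listed point, or the origin of a listed thing).
The state is a dict: "t": time; "qpos": joint angles; "qd": joint speeds; "joint_torque": joint torques, N m; "position": TCP position; "tool_rot": TCP orientation; "force": force on the tool from outside, world axes, zero at the start; "wrist_torque": the same for the moment, N m; "width": finger opening in m; "grip_force": force on a finger pad.
Only numpy, scipy, OpenCV 4.12 (cv2) and the standard library are available. Lean on these libraries where they do the work, as an engineer would, in place of code of your own. Each camera call takes 0.05 s, during which the arm holds its last target. There are 200 camera calls.

## Task

Push the clear cover of the small blue sample bath fully open and leave it open. Then take the infrared thermometer from its rest, point it at the centre of the lid of the larger of the two tins in the bath from about 10 cm away and hold it still there for two seconds, without touching the tin. Lay the thermometer back on both saddles of its rest and let go, leaving everything else on the bench where it is.

Things in the scene. Friction and masses are not known exactly. Their poses are not given: they have to be found in the camera images.
- bath: Blue bath fixed to the bench, 190 (x) x 320 (y) x 110 mm high; origin at the centre of its underside. +y half: open well (170 x 135 mm inside, centre y +77.5 mm, floor 45 mm and rim 110 mm above the bench) holding the two tins, one at its front (-x), one at its back (+x), either way round. -y half: closed deck 110 mm high. Black control panel on the -x face
- cover (a joint): Slide of the clear plastic cover (176 x 150 x 5 mm, underside 112 mm above the bench) over the bath's well, m: 0 = well covered, 0.14 = fully open, against its stop. It moves along the bath's -y, over the deck, with light friction, and stays where it is left
- cover_handle (a point): Top centre of the steel bridge handle in the middle of the cover: a bar 90 mm long (bath's x), 14 mm thick (bath's y), its top 40 mm above the cover's underside, on two posts; this point is 152 mm above the bench and moves with the cover. Axes parallel to the bath's
- big_tin: The larger tin in the bath: closed steel cylinder with a paper dot on the lid, 72 mm diameter, 50 mm high, standing on the well floor; origin at the centre of its underside
- big_tin_top (a point): Centre of the larger tin's lid, on its top face, 95 mm above the bench
- small_tin: The smaller tin in the bath: closed steel cylinder, 48 mm diameter, 42 mm high; origin at the centre of its underside
- rest: Thermometer rest fixed to the bench: steel base 160 (x) x 90 (y) x 8 mm with two black saddles 20 mm thick at x = -40 and +40 mm (60 mm free between them); flat seats 50 mm above the bench, outward-leaning cheeks 15 mm high, about 43 mm apart at the seat. Origin at the centre of its underside; its x runs along the lying thermometer
- thermometer: Infrared thermometer, about 220 g: white handle 170 mm long (x, -90 to +80 mm), 36 wide (y), 28 thick (z, 0 to 28 mm); at its +x end a round grey head, 38 mm diameter, bent 45 degrees downward. Origin on the handle's underside, midway between the saddles and 50 mm above the bench when on the rest; centre of mass near it in x. Lies head towards the bath
- beam (a point): Centre of the thermometer's window, at the end of the head: x +106.8, y 0, z -15.8 mm in the thermometer's frame. This point's z axis is the line of sight, 45 degrees below the thermometer's +x (direction 0.707, 0, -0.707 in its frame); its y axis is the thermometer's y
- tin_a: Bystander: closed steel tin, 56 mm diameter, 45 mm high, standing on the bench between bath and rest; origin at its underside
- tin_b: Bystander: closed steel tin, 56 mm diameter, 45 mm high, at the far side of the bench; origin at its underside
- tin_c: Bystander: closed steel tin like the others, 56 mm diameter, 45 mm high, beside tin_b; origin at its underside
- wash_bottle: Bystander: white plastic bottle, 64 mm diameter, 170 mm high, at the far side; origin at its underside
- dish: Bystander: steel bowl, 110 mm diameter, 35 mm high, close to the robot; origin at its underside
- brush: Bystander: hand brush about 200 mm long lying to the right of the bath; origin at its underside
- mould: Bystander: brass cylinder, 70 mm diameter, 80 mm high, far left; origin at its underside
Mind the look-alikes: they are no part of the job. Leave any pink or red look-alike of the thermometer alone.

How it is judged:
By the outcome, as a careful person would: the job done as asked, in the order asked, and still so for the second after the job is handed in, with the robot touching nothing.
It also fails if it takes over 64 s, if anything falls off the work surface, if the arm or the gripper's body presses on something with over 40 N, if the wrist force passes 120 N, or if a joint passes its speed limit or range.

## Working session

There is one attempt and no reset: what is moved stays moved. The work goes in short steps, Python scripts to look and compute and a shell command to move; the robot and the scene stay as the last step left them, time stands still between calls to the robot, and variables do not carry over. Pictures are saved under pics/ and viewed, at most 10 in all, crops included, and the job is handed in when it is done.

```bash
ls; mkdir -p pics
cat > h.py <<'E'
import numpy as np, cv2
from plant import env, optics, job_done, search_frame, tip_of
def ray(c,px):
    f=210/np.tan(np.radians(c["vertical_fov"]/2)); d=np.array([(px[0]-c["cx"])/f,(px[1]-c["cy"])/f,1])
    R=np.array(c["R"]);t=np.array(c["t"]); return -R.T@t, R.T@d
def at_z(c,px,z):
    o,d=ray(c,px); return o+d*(z-o[2])/d[2]
E
python3 - <<'E'
from h import *
s=env.get_state();print(s["t"],s["position"],np.round(s["tool_rot"],3),s["width"])
for n in("scene","top"):
    c=optics.read_camera(n);cv2.imwrite(f"pics/{n}0.png",c["color"])
    print(n,c["vertical_fov"],np.round(-np.array(c["R"]).T@c["t"],3))
    for th,z in (("bath",0),("cover_handle",.152),("big_tin_top",.095),("small_tin",.045),("rest",0),("thermometer",.05),("beam",.034),("tin_a",0)):
        for r in tip_of(n,th)[:3]: print(th,round(r["score"],2),np.round(r["centre"]),np.round(at_z(c,r["centre"],z),3))
E
```

```text
pics
0.0 [0.22186645 0.61014331 0.21751648] [[-0.94   0.342 -0.001]
 [ 0.342  0.94  -0.002]
 [-0.    -0.003 -1.   ]] 0.09282076826375193
scene 57.14682074713565 [ 1.29  -0.231  0.986]
bath 0.75 [204. 255.] [ 0.548 -0.2    0.   ]
cover_handle 0.68 [221. 221.] [ 0.567 -0.131  0.152]
rest 0.7 [334. 209.] [0.535 0.262 0.   ]
thermometer 0.94 [340. 199.] [0.542 0.272 0.05 ]
thermometer 0.82 [415. 171.] [0.527 0.581 0.05 ]
thermometer 0.58 [346. 159.] [0.37  0.391 0.05 ]
beam 0.95 [442. 159.] [0.496 0.727 0.034]
beam 0.6 [313. 214.] [0.552 0.171 0.034]
beam 0.57 [366. 149.] [0.333 0.499 0.034]
tin_a 0.6 [370. 241.] [ 0.703  0.299 -0.   ]
tin_a 0.59 [346. 263.] [ 0.746  0.192 -0.   ]
tin_a 0.55 [286. 220.] [0.516 0.09  0.   ]
top 54.139868508907846 [0.384 0.041 1.318]
bath 0.63 [350. 233.] [ 0.529 -0.203  0.   ]
cover_handle 0.85 [337. 214.] [ 0.563 -0.139  0.152]
rest 0.63 [200. 232.] [0.518 0.281 0.   ]
thermometer 0.88 [158. 288.] [0.337 0.389 0.05 ]
thermometer 0.77 [ 89. 237.] [0.488 0.613 0.05 ]
thermometer 0.56 [202. 225.] [0.533 0.264 0.05 ]
beam 0.98 [ 57. 238.] [0.482 0.72  0.034]
beam 0.79 [237. 219.] [0.558 0.16  0.034]
beam 0.7 [122. 295.] [0.313 0.5   0.034]
tin_a 0.84 [228. 165.] [0.742 0.198 0.   ]
tin_a 0.76 [261. 240.] [0.497 0.082 0.   ]
tin_a 0.76 [199. 176.] [0.702 0.293 0.   ]
```

View pics/scene0.png

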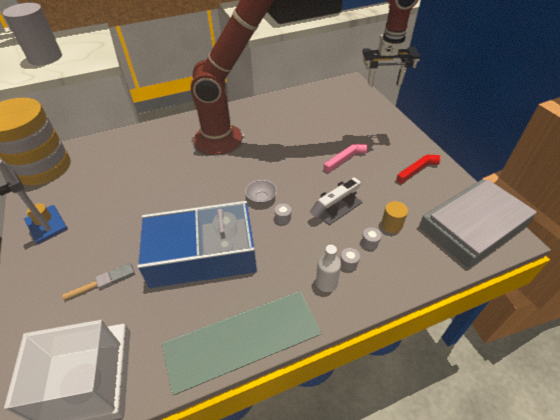

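View pics/top0.png

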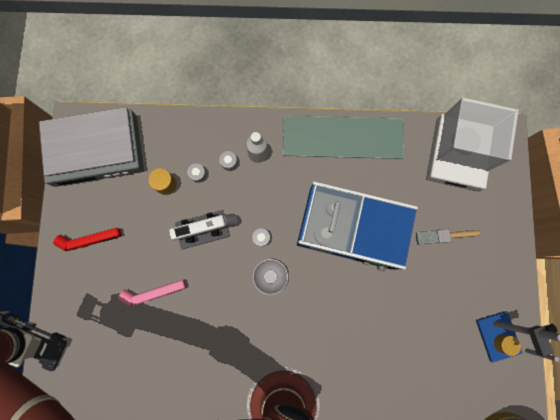

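The scene shows the bath with its blue deck on the right and the covered well on the left; its rim corners in the top view are about (314,184), (416,205), (404,268) and (299,247), and the handle is at (337,214). The white thermometer is on its rest at about (202,226), with its head at (232,220) facing the bath. The pink and red look-alikes lie elsewhere.

```bash
cat >> h.py <<'E'
def wray(c,s,px):
    f=210/np.tan(np.radians(c["vertical_fov"]/2)); u=np.array([px[0]-c["cx"],px[1]-c["cy"]]);r=np.linalg.norm(u);a=r/f
    d=np.r_[u/max(r,1e-9)*np.sin(a),np.cos(a)]; T=np.array(c["tool_from_camera"]);R=np.array(s["tool_rot"])
    return np.array(s["position"])+R@T[:3,3], R@T[:3,:3]@d
def w_at_z(c,s,px,z):
    o,d=wray(c,s,px); return o+d*(z-o[2])/d[2]
def delta(p,yaw_y=None):
    "shift (mm, tool axes) to TCP goal p; turn about tool z so that tool y has yaw yaw_y"
    s=env.get_state();R=np.array(s["tool_rot"]);print("t",s["t"],"pos",np.round(s["position"],4),"yaw_y",round(np.degrees(np.arctan2(R[1,1],R[0,1])),1),"tilt",np.round(R[:,2],3))
    print("shift",np.round(R.T@(np.array(p)-s["position"])*1000,1))
    if yaw_y is not None:
        e=np.degrees(np.arctan2(R[1,1],R[0,1]))-yaw_y; print("rz",round((e+90)%180-90,1))
E
python3 - <<'E'
from h import *
c=optics.read_camera("top")
P=np.array([at_z(c,p,.11) for p in((314,184),(416,205),(404,268),(299,247))])[:,:2]
print(np.round(P,3),P.mean(0))
ey=(P[0]+P[3]-P[1]-P[2])/2;ex=(P[0]+P[1]-P[2]-P[3])/2
for e in(ex,ey):print(np.linalg.norm(e),np.degrees(np.arctan2(e[1],e[0])))
yaw=np.arctan2(*(-ey[0],ey[1]));print("yaw",np.degrees(yaw))
Y=ey/np.linalg.norm(ey)
print("handle from bath",P.mean(0)+.0775*Y)
h=np.array([.565,-.135]); g=h+.05*Y
delta(np.r_[g,.2],np.degrees(np.arctan2(Y[1],Y[0])))
E
```

```text
[[ 0.661 -0.075]
 [ 0.605 -0.381]
 [ 0.418 -0.341]
 [ 0.47  -0.034]] [ 0.53835162 -0.207602  ]
0.19333001290167 -12.18268350032972
0.31078295782512083 79.9577492581064
yaw -10.042250741893593
handle from bath [ 0.55186563 -0.13128934]
t 0.95 pos [0.2221 0.6108 0.2187] yaw_y 70.0 tilt [-0. -0. -1.]
shift [-568.5 -534.5   18.6]
rz -9.9
```

```bash
python3 -m inch '[[[-14,-13,0,0,0,0,1],[-28,-26,0,0,0,0,0],[-28,-26,0,0,0,0,0],[-28,-26,0,0,0,0,0],[-28,-26,0,0,0,0,0]]]'
for i in 1 2; do python3 -m inch '[[[-28,-26,0,0,0,0,0],[-28,-26,0,0,0,0,0],[-28,-26,0,0,0,0,0],[-28,-26,0,0,0,0,0],[-28,-26,0,0,0,0,0]]]'; done
python3 -m inch '[[[-28,-26,0,0,0,0,0],[-28,-26,0,0,0,0,0],[-28,-26,0,0,0,0,0],[-14,-13,0,0,0,-5,0],[0,0,0,0,0,-5,0]]]'
python3 - <<'E'
from h import *
s=env.get_state();c=optics.read_camera("wrist");cv2.imwrite("pics/w1.png",c["color"])
for r in tip_of("wrist","cover_handle")[:2]: print(r,w_at_z(c,s,r["centre"],.152))
delta([.574,-.086,.135],80)
E
```

```text
t: 1.45
position: [0.3012, 0.4565, 0.2188]
tool_rot: [[-0.94, 0.342, 0.0], [0.342, 0.94, 0.0], [-0.0, 0.0, -1.0]]
force: [0.5, -0.7, -0.1]
width: 0.0659
grip_force: 0.0
t: 1.95
position: [0.3884, 0.2865, 0.219]
tool_rot: [[-0.94, 0.342, 0.001], [0.342, 0.94, 0.001], [-0.0, 0.001, -1.0]]
force: [0.6, 0.3, -0.3]
width: 0.0256
grip_force: 0.0
t: 2.45
position: [0.4756, 0.1164, 0.219]
tool_rot: [[-0.94, 0.342, 0.001], [0.342, 0.94, 0.0], [-0.001, 0.001, -1.0]]
force: [0.8, 0.2, 0.1]
width: 0.0005
grip_force: 0.0
t: 2.95
position: [0.5371, -0.0057, 0.2187]
tool_rot: [[-0.984, 0.176, 0.001], [0.176, 0.984, -0.003], [-0.002, -0.002, -1.0]]
force: [0.3, 0.1, 0.3]
width: 0.0007
grip_force: 0.0
{'centre': [141.0, 271.8], 'score': 0.7} [ 0.56218428 -0.13012831  0.152     ]
t 3.05 pos [ 0.5361 -0.0021  0.2186] yaw_y 79.9 tilt [ 0.  0. -1.]
shift [-52.  -76.   83.6]
rz -0.1
```

View pics/w1.png

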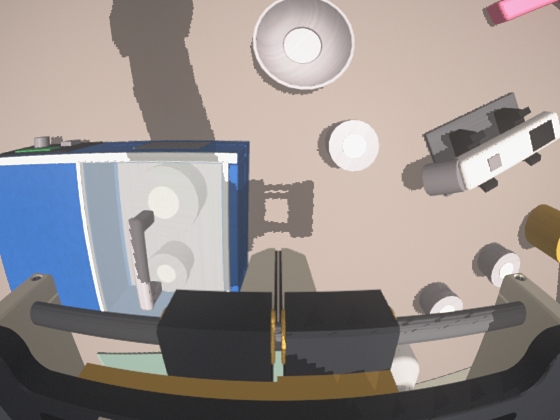

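The wrist view shows the handle bar at about (142,258), the larger tin at the front (165,195) and the smaller at the back (167,270). I'll descend behind the handle and push.

```bash
python3 -m inch '[[[-17,-26,0,0,0,0,0],[-17,-26,0,0,0,0,0],[-16,-25,10,0,0,0,0],[0,0,37,0,0,0,0],[0,0,37,0,0,0,0]]]'
python3 -m inch '[[[0,-10,0,0,0,0,0],[0,-10,0,0,0,0,0],[0,-10,0,0,0,0,0],[0,-10,0,0,0,0,0],[0,-10,0,0,0,0,0]]]'
python3 -m inch '[[[0,-10,0,0,0,0,0],[0,-10,0,0,0,0,0],[0,-10,0,0,0,0,0],[0,-10,0,0,0,0,0],[0,-10,0,0,0,0,0]]]'
python3 - <<'E'
from h import *
h=np.array([.563,-.133])-.14*np.array([.174,.985])+.0245*np.array([.174,.985])
delta([*h,.135],80)
E
```

```text
t: 3.55
position: [0.5728, -0.0863, 0.1346]
tool_rot: [[-0.984, 0.176, 0.003], [0.176, 0.984, -0.0], [-0.003, 0.0, -1.0]]
force: [-0.1, 0.1, 0.5]
width: 0.0005
grip_force: 0.0
t: 4.05
position: [0.5637, -0.1353, 0.1363]
tool_rot: [[-0.985, 0.173, 0.003], [0.173, 0.985, 0.0], [-0.002, 0.001, -1.0]]
force: [0.2, 2.5, 1.3]
width: 0.0004
grip_force: 1.1
t: 4.55
position: [0.554, -0.185, 0.1346]
tool_rot: [[-0.985, 0.173, -0.001], [0.173, 0.985, 0.0], [0.001, 0.0, -1.0]]
force: [-0.6, 2.9, 0.8]
width: 0.0009
grip_force: 1.1
t 4.55 pos [ 0.554  -0.185   0.1346] yaw_y 80.0 tilt [-0.001  0.    -1.   ]
shift [  0.2 -62.8  -0.4]
rz 0.0
```

```bash
python3 -m inch '[[[0,-10,0,0,0,0,0],[0,-10,0,0,0,0,0],[0,-10,0,0,0,0,0],[0,-10,0,0,0,0,0],[0,-10,0,0,0,0,0]]]'
python3 -m inch '[[[0,-3,0,0,0,0,0],[0,-3,0,0,0,0,0],[0,-2,0,0,0,0,0],[0,-2,0,0,0,0,0],[0,-1,0,0,0,0,0]]]'
```

```text
t: 5.05
position: [0.5452, -0.2341, 0.1343]
tool_rot: [[-0.985, 0.173, -0.001], [0.173, 0.985, 0.0], [0.001, 0.0, -1.0]]
force: [-1.0, 1.8, 0.5]
width: 0.0002
grip_force: 1.0
t: 5.55
position: [0.5439, -0.2442, 0.1347]
tool_rot: [[-0.985, 0.173, 0.0], [0.173, 0.985, -0.0], [-0.0, -0.0, -1.0]]
force: [0.3, 1.7, -0.9]
width: 0.0004
grip_force: 0.8
```

```bash
python3 -m inch '[[[0,-2,0,0,0,0,0],[0,-2,0,0,0,0,0],[0,-1,0,0,0,0,0],[0,0,0,0,0,0,0],[0,0,0,0,0,0,0]]]'
```

```text
t: 6.05
position: [0.543, -0.2489, 0.1347]
tool_rot: [[-0.985, 0.173, -0.0], [0.173, 0.985, 0.0], [0.0, 0.0, -1.0]]
force: [-0.4, 2.2, -0.4]
width: 0.0004
grip_force: 1.2
```

```bash
python3 -m inch '[[[0,-1,0,0,0,0,0],[0,-1,0,0,0,0,0],[0,-1,0,0,0,0,0],[0,0,0,0,0,0,0],[0,0,0,0,0,0,0]]]'; python3 -m inch '[[[0,-1,0,0,0,0,0],[0,-1,0,0,0,0,0],[0,0,0,0,0,0,0],[0,0,0,0,0,0,0],[0,0,0,0,0,0,0]]]'
```

```text
t: 6.55
position: [0.5429, -0.249, 0.1347]
tool_rot: [[-0.985, 0.172, -0.0], [0.172, 0.985, 0.004], [0.001, 0.004, -1.0]]
force: [-0.5, 6.8, 1.9]
width: 0.0003
grip_force: 3.3
t: 7.05
position: [0.5429, -0.249, 0.1347]
tool_rot: [[-0.985, 0.17, -0.0], [0.17, 0.985, 0.007], [0.002, 0.007, -1.0]]
force: [-1.0, 8.5, 1.9]
width: 0.0004
grip_force: 4.5
```

The cover is against its stop, since the force rises with no motion. I'll back off, lift and look into the well.

```bash
python3 -m inch '[[[0,8,0,0,0,0,0],[0,8,0,0,0,0,0],[0,4,-40,0,0,0,0],[0,10,-45,0,0,0,0.5],[0,45,0,0,0,0,1]]]'
python3 -m inch '[[[0,45,0,0,0,0,1],[0,45,0,0,0,0,1],[0,40,0,0,0,0,1],[0,0,0,0,0,0,1],[0,0,0,0,0,0,1]]]'
python3 - <<'E'
from h import *
s=env.get_state();c=optics.read_camera("wrist");cv2.imwrite("pics/w2.png",c["color"]);print(s["position"])
for th,z in (("big_tin_top",.095),("big_tin",.045),("small_tin",.045),("cover_handle",.152),("thermometer",.05),("beam",.034),("rest",0)):
    for r in tip_of("wrist",th)[:2]: print(th,round(r["score"],2),r["centre"],w_at_z(c,s,r["centre"],z).round(4))
for n in("scene","top"):
    c=optics.read_camera(n);
    for th,z in (("big_tin_top",.095),("cover_handle",.152)):
        for r in tip_of(n,th)[:2]: print(n,th,round(r["score"],2),r["centre"],at_z(c,r["centre"],z).round(4))
E
```

```text
t: 7.55
position: [0.558, -0.1895, 0.2266]
tool_rot: [[-0.983, 0.185, 0.014], [0.185, 0.983, -0.012], [-0.016, -0.009, -1.0]]
force: [1.7, 0.1, 0.5]
width: 0.012
grip_force: 0.0
t: 8.05
position: [0.5782, -0.0522, 0.2199]
tool_rot: [[-0.985, 0.172, 0.001], [0.172, 0.985, -0.002], [-0.002, -0.002, -1.0]]
force: [0.6, -0.5, 1.0]
width: 0.0517
grip_force: 0.0
[ 0.57821628 -0.05220869  0.21987657]
big_tin_top 0.9 [201.2, 153.5] [ 0.5214 -0.1129  0.095 ]
big_tin 0.97 [210.3, 144.4] [ 0.518 -0.114  0.045]
small_tin 0.7 [200.8, 218.1] [ 0.5969 -0.1434  0.045 ]
small_tin 0.45 [559.0, 199.4] [0.6577 0.3543 0.045 ]
cover_handle 0.94 [37.8, 209.5] [ 0.5303 -0.2703  0.152 ]
thermometer 0.84 [526.3, 113.5] [0.5292 0.2752 0.05  ]
beam 0.86 [461.1, 144.4] [0.5622 0.1756 0.034 ]
rest 0.79 [502.1, 109.5] [0.5263 0.2726 0.    ]
scene big_tin_top 0.92 [223.5, 218.8] [ 0.511  -0.1148  0.095 ]
top cover_handle 0.65 [384.6, 227.8] [ 0.5287 -0.2745  0.152 ]
top cover_handle 0.52 [230.5, 164.8] [0.7017 0.1734 0.152 ]
```

View pics/w2.png

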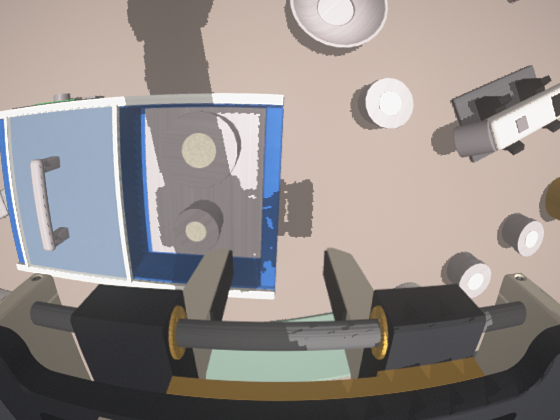

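The open well shows the big tin's dot at (199,151), the small tin at (196,232), and the cover resting over the deck with its handle at (40,205). Next I'll go above the thermometer.

```bash
python3 -m inch '[[[12,38,0,0,0,0,1],[12,38,0,0,0,0,1],[12,38,0,0,0,0,1],[12,38,0,0,0,0,1],[12,38,0,0,0,0,1]]]'
python3 -m inch '[[[12,38,0,0,0,0,1],[12,38,0,0,0,0,1],[12,30,0,0,0,0,1],[5,13,0,0,0,0,1],[0,0,0,0,0,7,1]]]'
python3 -m inch '[[[0,0,0,0,0,8,1],[0,0,0,0,0,8,1],[0,0,0,0,0,8,1],[0,0,0,0,0,8,1],[0,0,0,0,0,8,1]]]'
python3 -m inch '[[[0,0,0,0,0,8,1],[0,0,0,0,0,8,1],[0,0,0,0,0,0,1],[0,0,0,0,0,0,1],[0,0,0,0,0,0,1]]]'
python3 - <<'E'
from h import *
s=env.get_state();c=optics.read_camera("wrist");cv2.imwrite("pics/w3.png",c["color"]);print(np.round(s["qpos"],1))
for th,z in (("thermometer",.05),("beam",.034),("rest",0)):
    for r in tip_of("wrist",th)[:2]: print(th,round(r["score"],2),r["centre"],w_at_z(c,s,r["centre"],z).round(4))
delta([.532,.27,.2],17)
E
```

```text
t: 9.25
position: [0.5512, 0.1469, 0.2198]
tool_rot: [[-0.985, 0.173, 0.0], [0.173, 0.985, 0.0], [-0.0, 0.0, -1.0]]
force: [0.1, 0.1, 1.4]
width: 0.0929
grip_force: 0.0
t: 9.75
position: [0.5307, 0.2722, 0.2194]
tool_rot: [[-0.957, 0.29, -0.001], [0.29, 0.957, 0.001], [0.001, 0.001, -1.0]]
force: [-0.7, -0.4, -0.2]
width: 0.0929
grip_force: 0.0
t: 10.25
position: [0.5323, 0.2679, 0.2197]
tool_rot: [[-0.538, 0.843, 0.0], [0.843, 0.538, -0.001], [-0.001, -0.0, -1.0]]
force: [0.6, -0.0, 0.5]
width: 0.0931
grip_force: 0.0
t: 10.75
position: [0.5319, 0.269, 0.2197]
tool_rot: [[-0.294, 0.956, -0.0], [0.956, 0.294, -0.0], [-0.0, -0.0, -1.0]]
force: [-0.5, 0.1, 0.1]
width: 0.093
grip_force: 0.0
[-39.7  31.   17.4  91.3 -10.3  59.3  -2.2]
thermometer 0.89 [271.7, 187.0] [0.5252 0.2712 0.05  ]
thermometer 0.88 [153.3, 31.5] [0.3538 0.4002 0.05  ]
beam 0.84 [275.6, 268.1] [0.5595 0.1722 0.034 ]
t 10.95 pos [0.5318 0.2694 0.2197] yaw_y 17.0 tilt [-0.  0. -1.]
shift [ 0.5  0.4 19.7]
rz 0.0
```

View pics/w3.png

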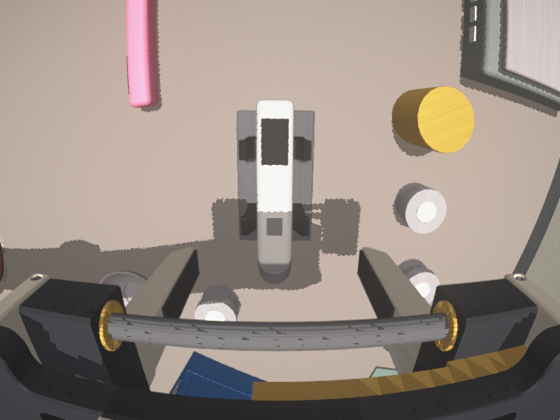

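Run:
```python
from h import *
s=env.get_state();c=optics.read_camera("wrist");R=np.array(s["tool_rot"])
print(c["cx"],c["cy"])
def tl(px,z): return (R.T@(w_at_z(c,s,px,z)-s["position"])*1000).round(1)
for n,px,z in(("base back",(276,111),.008),("base front",(276,241),.008),("base left",(238,176),.008),("base right",(314,176),.008),("h back L",(258,106),.078),("h back R",(293,106),.078),("h back",(275,101),.078),("mid L",(258,190),.078),("mid R",(292,190),.078),("front L",(258,230),.078),("front R",(292,230),.078),("beamnet",(275.6,268.1),.034),("thnet",(271.7,187),.05)):print(n,tl(px,z))
g=cv2.resize(c["color"][90:280,220:330],None,fx=4,fy=3);
cv2.imwrite("pics/w3c.png",cv2.resize(c["color"][95:285,220:330],None,fx=3,fy=3))
```

```text
277.7964264029628 209.51900297140176
base back [ 84.2  -1.2 211.7]
base front [-75.6  -1.6 211.7]
base left [  7.8 -46.6 211.7]
base right [  7.7  43.8 211.7]
h back L [ 89.  -17.7 141.7]
h back R [ 88.9  15.  141.7]
h back [ 93.6  -1.8 141.7]
mid L [  7.8 -18.6 141.7]
mid R [  7.7  14.6 141.7]
front L [-34.  -19.4 141.7]
front R [-34.   15.1 141.7]
beamnet [-100.6   -2.   185.7]
thnet [  4.1  -5.7 169.7]
```

View pics/w3c.png

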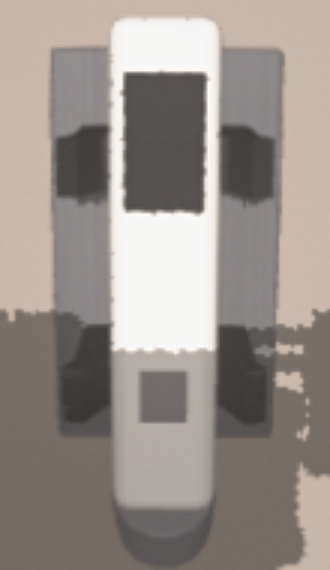

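The thermometer is lined up with the tool: its origin is at about tool x +4, y −2 mm, and its axis is parallel to within about 0.5°. I'll descend and grip.

```bash
python3 -m inch '[[[4,-2,30,0,0,0,1],[0,0,40,0,0,0,1],[0,0,40,0,0,0,1],[0,0,35,0,0,0,1],[0,0,15,0,0,0,1]]]'
python3 -m inch '[[[0,0,10,0,0,0,1],[0,0,5,0,0,0,1],[0,0,0,0,0,0,1],[0,0,0,0,0,0,0.2],[0,0,0,0,0,0,0.2]]]'
python3 -m inch '[[[0,0,0,0,0,0,0.2],[0,0,0,0,0,0,0.2],[0,0,0,0,0,0,0.2],[0,0,0,0,0,0,0.2],[0,0,0,0,0,0,0.2]]]'
```

```text
t: 11.5
position: [0.5264, 0.272, 0.0561]
tool_rot: [[-0.293, 0.956, -0.005], [0.956, 0.293, -0.003], [-0.001, -0.006, -1.0]]
force: [-0.9, -0.8, -0.1]
width: 0.0931
grip_force: 0.0
t: 12.0
position: [0.5294, 0.2732, 0.0458]
tool_rot: [[-0.293, 0.956, 0.002], [0.956, 0.293, 0.001], [0.0, 0.002, -1.0]]
force: [0.3, 0.9, -0.1]
width: 0.0814
grip_force: 0.0
t: 12.5
position: [0.5286, 0.2728, 0.0446]
tool_rot: [[-0.293, 0.956, -0.0], [0.956, 0.293, -0.0], [-0.0, -0.0, -1.0]]
force: [-0.4, -0.4, 1.0]
width: 0.0414
grip_force: 0.0
```

```bash
python3 -m inch '[[[0,0,0,0,0,0,0],[0,0,0,0,0,0,0],[0,0,0,0,0,0,0],[0,0,0,0,0,0,0],[0,0,0,0,0,0,0]]]'
```

```text
t: 13.0
position: [0.5282, 0.2727, 0.0446]
tool_rot: [[-0.293, 0.956, -0.001], [0.956, 0.293, -0.0], [-0.0, -0.001, -1.0]]
force: [-1.4, -0.8, 1.3]
width: 0.0359
grip_force: 30.0
```

```bash
python3 -m inch '[[[0,0,-4,0,0,0,0],[0,0,-8,0,0,0,0],[0,0,-15,0,0,0,0],[0,0,-20,0,0,0,0],[0,0,-20,0,0,0,0]]]'
python3 -m inch '[[[0,0,-20,0,0,0,0],[0,0,-20,0,0,0,0],[0,0,-20,0,0,0,0],[0,0,-15,0,0,0,0],[0,0,-8,0,0,0,0]]]'
python3 -m inch '[[[-10,-6,0,0,0,0,0],[-18,-12,0,0,0,0,0],[-18,-12,0,0,0,0,0],[-18,-12,0,0,0,0,0],[-18,-12,0,0,0,0,0]]]'
python3 -m inch '[[[-18,-12,0,0,0,0,0],[-15,-10,0,0,0,0,0],[-10,-6,0,0,0,0,0],[-5,-3,0,0,0,0,0],[0,0,0,0,0,0,0]]]'
python3 - <<'E'
from h import *
s=env.get_state();c=optics.read_camera("wrist");cv2.imwrite("pics/w4.png",c["color"]);print(np.round(s["qpos"],1),s["force"],s["width"])
for th,z in (("big_tin_top",.095),("big_tin",.045)):
    for r in tip_of("wrist",th)[:2]: print(th,round(r["score"],2),r["centre"],w_at_z(c,s,r["centre"],z).round(4))
for r in tip_of("wrist","beam")[:2]: print("beam",round(r["score"],2),r["centre"],(np.array(s["tool_rot"]).T@(w_at_z(c,s,r["centre"],s["position"][2]+.0054-.0158)-s["position"])*1000).round(1))
for n in("scene","top"):
    c=optics.read_camera(n);
    for th,z in (("big_tin_top",.095),("big_tin",.045),("beam",s["position"][2]+.0054-.0158)):
        for r in tip_of(n,th)[:2]: print(n,th,round(r["score"],2),r["centre"],at_z(c,r["centre"],z).round(4))
delta([.466,.056,.176],17)
E
```

```text
t: 13.5
position: [0.5288, 0.2728, 0.1126]
tool_rot: [[-0.293, 0.956, 0.0], [0.956, 0.293, -0.0], [-0.0, 0.0, -1.0]]
force: [0.4, -0.3, -2.7]
width: 0.0359
grip_force: 30.0
t: 14.0
position: [0.5294, 0.2731, 0.1966]
tool_rot: [[-0.293, 0.956, 0.003], [0.956, 0.293, 0.001], [0.001, 0.003, -1.0]]
force: [0.7, 1.0, -2.7]
width: 0.036
grip_force: 30.0
t: 14.5
position: [0.4997, 0.1765, 0.1936]
tool_rot: [[-0.292, 0.956, -0.002], [0.956, 0.292, -0.002], [-0.001, -0.003, -1.0]]
force: [0.7, -0.6, -2.3]
width: 0.0362
grip_force: 30.0
t: 15.0
position: [0.4854, 0.123, 0.1946]
tool_rot: [[-0.292, 0.957, -0.0], [0.957, 0.292, -0.0], [-0.0, -0.0, -1.0]]
force: [-0.0, -0.5, -2.8]
width: 0.036
grip_force: 30.0
[-29.4  24.4  18.1 108.1  -9.8  49.   10.6] [-0.04892101 -0.54402208 -2.76289655] 0.035960865337111216
big_tin 0.52 [248.0, 368.1] [ 0.5167 -0.1142  0.045 ]
scene big_tin_top 0.66 [225.2, 217.8] [ 0.5092 -0.1089  0.095 ]
scene big_tin 0.77 [224.5, 228.3] [ 0.5065 -0.1169  0.045 ]
scene beam 0.94 [364.2, 151.3] [0.493  0.373  0.1842]
scene beam 0.74 [265.2, 183.9] [0.5065 0.0275 0.1842]
top big_tin_top 0.97 [324.9, 231.8] [ 0.5188 -0.1113  0.095 ]
top big_tin 0.65 [323.6, 233.0] [ 0.5205 -0.1134  0.045 ]
top beam 0.87 [281.2, 228.5] [0.5148 0.0211 0.1842]
top beam 0.87 [121.4, 296.8] [0.3172 0.4486 0.1842]
t 15.6 pos [0.4854 0.1238 0.1946] yaw_y 17.0 tilt [-0. -0. -1.]
shift [-59.1 -38.4  18.6]
rz 0.0
```

View pics/w4.png

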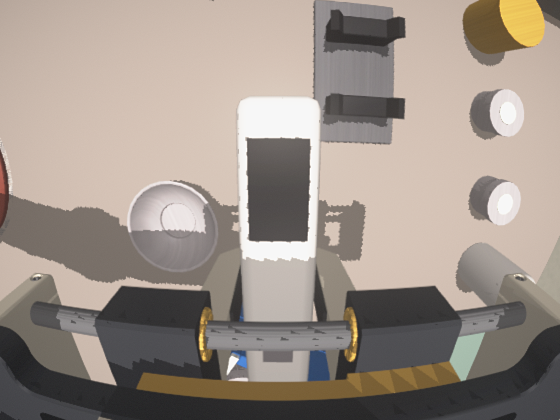

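The thermometer is held straight, and the top camera puts the window within 2 mm of where my model predicts. Next is the aiming pose.

```bash
python3 -m inch '[[[-10,-6,0,0,0,0,0],[-16,-10,4,0,0,0,0],[-16,-10,6,0,0,0,0],[-11,-7,5,0,0,0,0],[-6,-4,4,0,0,0,0]]]'
python3 -m inch '[[[0,0,0,0,0,0,0],[0,0,0,0,0,0,0],[0,0,0,0,0,0,0],[0,0,0,0,0,0,0],[0,0,0,0,0,0,0]]]'
python3 - <<'E'
from h import *
s=env.get_state();R=np.array(s["tool_rot"]);Rt=R@np.diag([-1,1,-1]);o=np.array(s["position"])-R[:,2]*.0054
w=o+Rt@[.1068,0,-.0158];d=Rt@[.7071,0,-.7071]
k=(.095-w[2])/d[2];print("window",w.round(4),"hit",(w+k*d).round(4),"dist",round(k,4))
for n in("top","scene"):
    c=optics.read_camera(n);cv2.imwrite(f"pics/{n}5.png",cv2.resize(c["color"][130:270,180:400],None,fx=3,fy=3))
    for th,z in (("big_tin_top",.095),("big_tin",.045),("beam",w[2])):
        for r in tip_of(n,th)[:3]: print(n,th,round(r["score"],2),r["centre"],at_z(c,r["centre"],z).round(4))
delta([.4672,.0567,.176],17)
E
```

```text
t: 16.1
position: [0.4667, 0.0545, 0.1754]
tool_rot: [[-0.29, 0.957, -0.0], [0.957, 0.29, -0.001], [-0.0, -0.001, -1.0]]
force: [0.9, 0.7, -2.3]
width: 0.0358
grip_force: 30.0
t: 16.6
position: [0.4675, 0.057, 0.1757]
tool_rot: [[-0.294, 0.956, 0.0], [0.956, 0.294, 0.0], [0.0, 0.0, -1.0]]
force: [0.3, -0.1, -2.4]
width: 0.0356
grip_force: 30.0
window [ 0.4989 -0.0451  0.1653] hit [ 0.5195 -0.1123  0.095 ] dist 0.0995
top big_tin_top 0.9 [326.8, 231.4] [ 0.5202 -0.1169  0.095 ]
top big_tin 0.96 [324.5, 236.7] [ 0.509  -0.1163  0.045 ]
top big_tin 0.5 [260.0, 153.0] [0.7725 0.0927 0.045 ]
top beam 0.83 [57.8, 238.5] [0.4714 0.6475 0.1653]
top beam 0.69 [305.6, 238.4] [ 0.4909 -0.0484  0.1653]
top beam 0.66 [121.5, 295.5] [0.3196 0.4554 0.1653]
scene big_tin 0.89 [223.4, 228.0] [ 0.5039 -0.1197  0.045 ]
scene big_tin 0.52 [225.2, 216.0] [ 0.4579 -0.0998  0.045 ]
scene beam 0.94 [364.0, 145.3] [0.4469 0.4025 0.1653]
scene beam 0.91 [244.7, 190.1] [ 0.4885 -0.0325  0.1653]
scene beam 0.78 [437.3, 160.6] [0.607  0.5765 0.1653]
t 17.0 pos [0.4673 0.0564 0.1757] yaw_y 17.0 tilt [-0. -0. -1.]
shift [ 0.3 -0.  -0.3]
rz 0.0
```

View pics/top5.png

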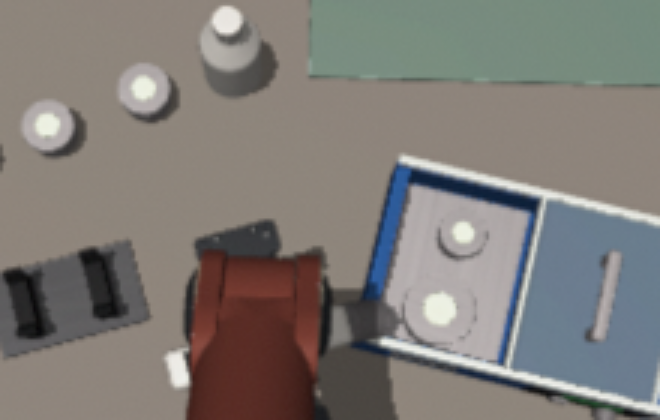

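View pics/scene5.png

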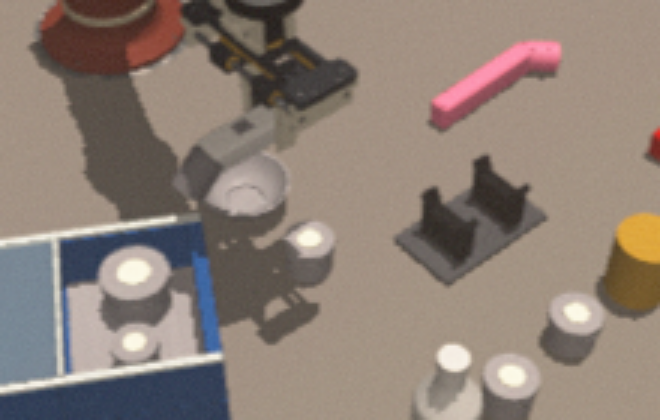

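The top crop shows the head's end at about (385,322) and the dot on the big tin at (439,309). The scene crop shows the head facing the lid, clear of the rim. I'll compare the dot centroids with the projected aim point.

Run:
```python
from h import *
def dot(im,x,y,r=14):
    g=im[y-r:y+r+1,x-r:x+r+1].astype(float).min(2);m=(g>(g.max()+np.median(g))/2).astype(np.uint8)
    n,l,st,ce=cv2.connectedComponentsWithStats(m);i=l[r,r];print("area",st[i,4]);return ce[i]+[x-r,y-r]
def proj(c,X):
    f=210/np.tan(np.radians(c["vertical_fov"]/2));v=np.array(c["R"])@X+c["t"];return (v[:2]/v[2]*f+[c["cx"],c["cy"]]).round(1)
for n,x,y in(("top",326,233),("scene",225,220)):
    c=optics.read_camera(n);p=dot(c["color"],x,y,5 if n=="top" else 6);print(n,p,at_z(c,p,.095).round(4),"aim px",proj(c,[.5193,-.1127,.095]),"window px",proj(c,[.4988,-.0457,.1653]))
im=cv2.imread("pics/w2.png");p=dot(im,199,151,15);print("w2",p)
c=optics.read_camera("wrist");R=np.array([[-.985,.172,.001],[.172,.985,-.002],[-.002,-.002,-1]])
print(w_at_z(c,{"position":[.57822,-.05221,.21988],"tool_rot":R},p,.095).round(4))
```

```text
area 104
top [325.69230769 233.35576923] [ 0.5142 -0.1137  0.095 ] aim px [325.4 231.6] window px [304.7 235.6]
area 66
scene [223.98484848 220.1969697 ] [ 0.517  -0.1151  0.095 ] aim px [225.  220.5] window px [241.6 193.6]
area 931
w2 [199.11278195 150.81847476]
[ 0.5174 -0.1142  0.095 ]
```

The three dot centroids put the lid centre at about (0.5165, −0.114), so I'll correct by 3 mm and then hold still for over 2 s.

```bash
python3 -m inch '[[[-1,-3,0,0,0,0,0],[0,0,0,0,0,0,0],[0,0,0,0,0,0,0],[0,0,0,0,0,0,0],[0,0,0,0,0,0,0]]]'
for i in 1 2 3 4 5; do python3 -m inch '[[[0,0,0,0,0,0,0],[0,0,0,0,0,0,0],[0,0,0,0,0,0,0],[0,0,0,0,0,0,0],[0,0,0,0,0,0,0]]]' | head -2; done
python3 - <<'E'
from h import *
s=env.get_state();R=np.array(s["tool_rot"]);Rt=R@np.diag([-1,1,-1]);o=np.array(s["position"])-R[:,2]*.0054
w=o+Rt@[.1068,0,-.0158];d=Rt@[.7071,0,-.7071];k=(.095-w[2])/d[2];print("hit",(w+k*d).round(4),"dist",round(k,4))
delta([.5284,.2728,.1946],17)
E
```

```text
t: 17.65
position: [0.4648, 0.0546, 0.1757]
tool_rot: [[-0.293, 0.956, 0.0], [0.956, 0.293, -0.0], [-0.0, 0.0, -1.0]]
force: [-0.3, 0.3, -2.9]
width: 0.0355
grip_force: 30.0
t: 18.15
position: [0.4647, 0.0546, 0.1756]
t: 18.65
position: [0.4647, 0.0546, 0.1757]
t: 19.15
position: [0.4647, 0.0546, 0.1757]
t: 19.65
position: [0.4647, 0.0546, 0.1756]
t: 20.15
position: [0.4647, 0.0546, 0.1757]
hit [ 0.5166 -0.1148  0.095 ] dist 0.0994
t 20.15 pos [0.4647 0.0546 0.1757] yaw_y 17.0 tilt [-0. -0. -1.]
shift [190.  124.8 -19. ]
rz 0.0
```

```bash
python3 -m inch '[[[8,5,-5,0,0,0,0],[20,13,-7,0,0,0,0],[26,17,-7,0,0,0,0],[30,20,0,0,0,0,0],[30,20,0,0,0,0,0]]]'
python3 -m inch '[[[30,20,0,0,0,0,0],[22,15,0,0,0,0,0],[14,9,0,0,0,0,0],[7,4,0,0,0,0,0],[3,2,0,0,0,0,0]]]'
python3 -m inch '[[[0,0,0,0,0,0,0],[0,0,0,0,0,0,0],[0,0,0,0,0,0,0],[0,0,0,0,0,0,0],[0,0,0,0,0,0,0]]]'
python3 -c 'from h import *
delta([.5284,.2728,.0446],17)'
```

```text
t: 20.65
position: [0.5036, 0.1877, 0.1954]
tool_rot: [[-0.293, 0.956, 0.001], [0.956, 0.293, 0.001], [0.001, 0.001, -1.0]]
force: [0.3, -0.5, -1.8]
width: 0.0358
grip_force: 30.0
t: 21.15
position: [0.5283, 0.274, 0.1945]
tool_rot: [[-0.294, 0.956, -0.001], [0.956, 0.294, -0.0], [0.0, -0.001, -1.0]]
force: [-0.9, 0.1, -2.1]
width: 0.0358
grip_force: 30.0
t: 21.65
position: [0.5287, 0.2724, 0.1948]
tool_rot: [[-0.292, 0.956, -0.0], [0.956, 0.292, -0.0], [-0.0, -0.0, -1.0]]
force: [0.3, -0.3, -3.0]
width: 0.0358
grip_force: 30.0
t 21.65 pos [0.5287 0.2724 0.1948] yaw_y 17.0 tilt [-0. -0. -1.]
shift [ 5.000e-01 -1.000e-01  1.502e+02]
rz -0.0
```

```bash
python3 -m inch '[[[0,0,20,0,0,0,0],[0,0,35,0,0,0,0],[0,0,35,0,0,0,0],[0,0,20,0,0,0,0],[0,0,10,0,0,0,0]]]'
python3 -m inch '[[[0,0,8,0,0,0,0],[0,0,8,0,0,0,0],[0,0,6,0,0,0,0],[0,0,3,0,0,0,0],[0,0,2,0,0,0,0]]]'
python3 -m inch '[[[0,0,1,0,0,0,0],[0,0,1,0,0,0,0],[0,0,1,0,0,0,0],[0,0,0,0,0,0,0],[0,0,0,0,0,0,0]]]'
```

```text
t: 22.15
position: [0.5274, 0.2722, 0.0725]
tool_rot: [[-0.293, 0.956, -0.003], [0.956, 0.293, -0.002], [-0.001, -0.004, -1.0]]
force: [0.3, -0.2, -2.2]
width: 0.0356
grip_force: 30.0
t: 22.65
position: [0.5289, 0.273, 0.0478]
tool_rot: [[-0.293, 0.956, 0.001], [0.956, 0.293, 0.0], [0.0, 0.001, -1.0]]
force: [-0.3, 0.1, -2.4]
width: 0.0361
grip_force: 30.0
t: 23.15
position: [0.5287, 0.2728, 0.0447]
tool_rot: [[-0.293, 0.956, 0.0], [0.956, 0.293, -0.0], [-0.0, 0.0, -1.0]]
force: [0.2, -0.3, -2.2]
width: 0.0362
grip_force: 30.0
```

```bash
python3 -m inch '[[[0,0,0.5,0,0,0,0],[0,0,0.5,0,0,0,0],[0,0,0,0,0,0,0],[0,0,0,0,0,0,0],[0,0,0,0,0,0,0]]]'
```

```text
t: 23.65
position: [0.5287, 0.2729, 0.0445]
tool_rot: [[-0.293, 0.956, 0.0], [0.956, 0.293, 0.0], [0.0, 0.0, -1.0]]
force: [-1.5, -1.2, 6.6]
width: 0.0358
grip_force: 30.0
```

Now it is seated: the force went from −2.2 to +6.6 N. I'll release, then rise straight up once the fingers are open.

```bash
python3 -m inch '[[[0,0,-0.3,0,0,0,0],[0,0,0,0,0,0,0.6],[0,0,0,0,0,0,0.6],[0,0,0,0,0,0,0.6],[0,0,0,0,0,0,0.7]]]'
python3 -m inch '[[[0,0,0,0,0,0,0.9],[0,0,0,0,0,0,0.9],[0,0,0,0,0,0,0.9],[0,0,0,0,0,0,0.9],[0,0,0,0,0,0,0.9]]]'
python3 -m inch '[[[0,0,-5,0,0,0,0.9],[0,0,-15,0,0,0,0.9],[0,0,-30,0,0,0,0.9],[0,0,-40,0,0,0,0.9],[0,0,-40,0,0,0,0.9]]]'
python3 -m inch '[[[0,0,-40,0,0,0,0.9],[0,0,-20,0,0,0,0.9],[0,0,0,0,0,0,0.9],[0,0,0,0,0,0,0.9],[0,0,0,0,0,0,0.9]]]'
python3 - <<'E'
from h import *
c=optics.read_camera("wrist");a=cv2.resize(c["color"][60:290,200:350],(390,598))
d=optics.read_camera("scene");b=cv2.resize(d["color"][140:290,120:400],(400,214));t=optics.read_camera("top");e=cv2.resize(t["color"][140:290,170:450],(400,214))
im=np.zeros((598,790,3),np.uint8);im[:,:390]=a;im[:214,390:]=b;im[220:434,390:]=e;cv2.imwrite("pics/end.png",im)
for r in tip_of("top","cover_handle")[:1]: print(r,at_z(t,r["centre"],.152))
E
```

```text
t: 24.15
position: [0.5287, 0.2729, 0.0437]
tool_rot: [[-0.293, 0.956, 0.0], [0.956, 0.293, -0.0], [-0.0, 0.0, -1.0]]
force: [-0.1, -0.1, -0.1]
width: 0.0598
grip_force: 0.0
t: 24.65
position: [0.5286, 0.2728, 0.0439]
tool_rot: [[-0.293, 0.956, -0.0], [0.956, 0.293, -0.0], [-0.0, -0.0, -1.0]]
force: [0.9, 1.5, 0.0]
width: 0.0837
grip_force: 0.0
t: 25.15
position: [0.5283, 0.2726, 0.1753]
tool_rot: [[-0.293, 0.956, -0.001], [0.956, 0.293, -0.001], [-0.0, -0.001, -1.0]]
force: [0.2, 0.8, 0.5]
width: 0.0835
grip_force: 0.0
t: 25.65
position: [0.5275, 0.2725, 0.2323]
tool_rot: [[-0.293, 0.956, -0.003], [0.956, 0.293, -0.002], [-0.001, -0.004, -1.0]]
force: [0.7, 0.4, 0.0]
width: 0.0837
grip_force: 0.0
{'centre': [382.5, 230.0], 'score': 0.75} [ 0.52219661 -0.26843285  0.152     ]
```

View pics/end.png

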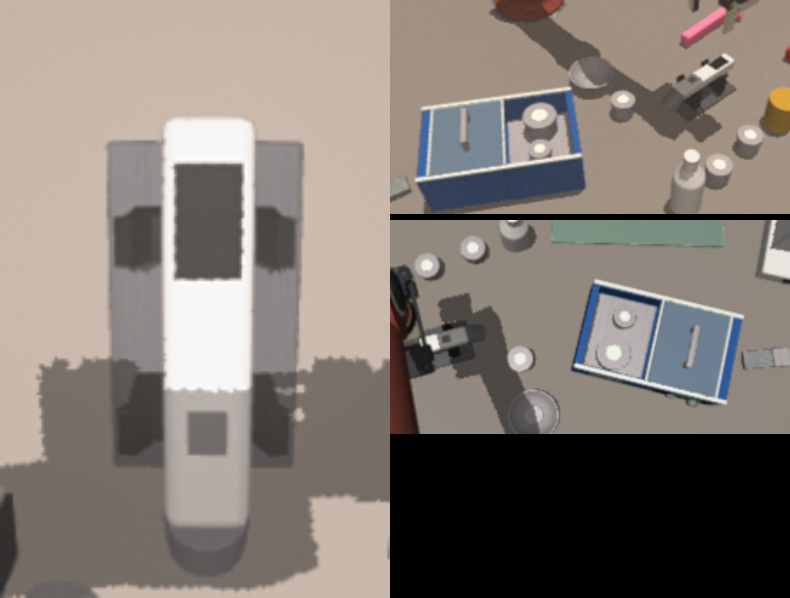

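The thermometer lies on both saddles, centred at about (208,320) in the picture. The cover is open over the deck, both tins are in the well, and nothing else appears to have moved.

```bash
python3 -c 'from plant import job_done; print(job_done())'
```

```text
the job is handed in; nothing more can be done
None
```

The job is handed in at about 26 s of robot time: the cover is open against its stop, the thermometer was held still for about 2.5 s aimed at the centre of the larger tin's lid from about 10 cm by calculation from the measured pose, and it is back on both saddles and released.

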